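Lay out a marionette's parts for stringing

ROBOT

A 6-joint arm with a two-finger parallel gripper is mounted at the origin on the work surface. World frame = base frame: x ahead of the robot, y to its left, z up, the work surface at z = 0. Lengths are in mm, angles in rad, forces in N, time in s.
With the tool pointing down it reaches from about 275 to 975 mm from the base axis. Payload 8.4 kg.
Tool frame: the origin (TCP) lies midway between the tips of the shut fingers; the grasp point (between the pads) lies 19 mm behind it; z points along the fingers, y is the line along which they close (so a half turn about z gives the same grasp; the last joint's range is limited). The gripper opens to 92 mm and grips with 3 to 60 N. Pads are 20 mm wide; open, the fingers measure 128 mm over their backs; the gripper's body (75 mm by 189 mm) begins 69 mm behind the grasp point.
Start: joints at [1.295, 0.353, 1.633, -0, 1.155, -0.002], TCP at [168.993, 601.722, 214.583] pointing down, gripper open.
Joint ranges: [-2.63, 2.63], [-0.92, 2.1], [0.06, 2.66], [-1.3, 4.44], [0, 2.69], [-3.02, 3.02]. Speed limits (rad/s): [2.22, 2.22, 2.79, 3.14, 3.14, 3.14].

INTERFACE

Orientations are given as a rotation vector (axis times angle).
In Python, from rig import robot gives the robot as it stands.
- The arm moves only by the shell command python3 -m handwheel 'ROWS' [OPENING] [FORCE]. ROWS is JSON, a list of rows, each a list of 2 entries, a list of its own where there are three numbers: the shift along the tool's x, y, z as a fraction of full scale, then the turn about the tool's z as a fraction of full scale. A call has 1 to 20 rows; each row shifts and turns the commanded pose from where the row before left it, along the tool's axes as they then stand; what a row does not reach is not made up. Full scale, the value 1, is 40 mm for a shift and 0.12 rad for a turn. A row lasts 1/12 s, in which the tool goes at most 41.7 mm and 7.16 degrees, less where a joint would pass 70% of its speed; a pose out of reach is approached as far as the arm can. A call with a number of a shift or a turn outside -1 to 1 is refused whole. A call with a gripper value outside its range is refused whole. OPENING is the closure, from -1 (fully open) to 1 (shut), set as the call begins (- or left out, the last holds). The fingers move at their own pace and stop on an object; FORCE is the grip in N (left out, the last holds). Time passes only in rows, so rows that do not move let the fingers close. It gives the time, the measured TCP pose, the force, the opening and the grip force at its end, in the units of the state.
- robot.read_state(): the state, without advancing time (a new reading comes with each control period).
- robot.camera(name): name is "side" or "top"; returns the picture (384x512x3 uint8, red, green, blue); there is no depth.
- robot.camera_params(name): a dict with "K" (3x3 intrinsics, pixels), "D" ([k1, k2, p1, p2, k3] as OpenCV has them; the pictures are not rectified), "camera_from_world" (4x4, takes a point from world to camera coordinates). Camera axes: x right, y down, z forward; pixel columns grow to the right and rows downward; lengths in mm; the calibration is good to about 2 mm. A picture is of the moment at which its call begins. camera_params takes no time and is no camera call.
- robot.hand_in(): hands the job in; it is judged then, once.
Trained networks look in the newest picture that a camera, given by its name, has taken for a name from the list of things; names that differ only in an ending like _2 or _b are one class to them, and where a whole thing is asked for, a point or a joint stands for the part that bears it (a point fixed in the world has none). Each returns a list of dicts, best first, with "confidence" (0 to 1); they miss things now and then, are a little off and sometimes report something else, mostly with a low value. They report only what shows in the picture. A call takes as long as a camera call. They do not tell look-alikes from the thing itself.
- robot.outline_of(camera, thing): "mask" (384x512 bool, what is visible of it) and "bbox" ([left, top, width, height] in pixels, round what is visible of it).
The state is a dict: "t": time; "joint_pos": joint angles; "qvel": joint speeds; "joint_efforts": joint torques, N m; "eef_pos": TCP position; "orientation": TCP orientation; "contact_force": force on the tool from outside, world axes, zero at the start; "moment": the same for the moment, N m; "width": finger opening in mm; "finger_force": force on a finger pad.
Only numpy, scipy, OpenCV 4.12 (cv2) and the standard library are available. Lean on these libraries where they do the work, as an engineer would, in place of code of your own. Each camera call takes 0.05 s, during which the arm holds its last target. There are 200 camera calls.

TASK

Get the cream puppet ready for stringing: set each of the four cream wooden parts (head, torso, leg and control cross) on the card painted with its shape, centred on the shape and lying along it, with the head standing upright on its neck. It does not matter which end is which. Leave the two dark walnut parts, which belong to another puppet, where they are.

Things in the scene. Friction and masses are not known exactly. Their poses are not given: they have to be found in the camera images.
- head: Cream turned wooden marionette head standing upright on its neck: 63 mm tall (a thin brass eye on top reaches 68 mm), neck foot 40 mm in diameter, upright round wall 54 mm in diameter from 22 to 48 mm above its underside, a small nose towards its -x. Origin: centre of its underside; z up. About 80 g.
- torso: Cream wooden marionette torso lying flat: a block 76 mm long (its x), 28 mm tall, 44 mm wide (its y) with flat sides over the middle 50 mm and slightly narrower rounded ends. The two ends are alike. Origin: centre of its underside; z up. About 90 g.
- leg: Cream wooden marionette leg lying flat: a straight bar along its x, 18 mm wide and 22 mm tall, with a round joint knob 26 mm in diameter and 24 mm tall at each end (knob centres 38 mm from the middle); 102 mm long in all. The two ends are alike. Origin: centre of its underside; z up. About 50 g.
- control: Cream wooden marionette control cross lying flat: bars 18 mm wide and 14 mm tall, the long one 104 mm along its x, the short one 72 mm along its y, with an upright grip block at the middle, 30 mm (x) by 16 mm (y), from 14 to 50 mm above the underside. Origin: centre of its underside; z up. About 70 g.
- walnut_head: Dark walnut turned wooden marionette head standing upright on its neck: 63 mm tall (a thin brass eye on top reaches 68 mm), neck foot 40 mm in diameter, upright round wall 54 mm in diameter from 22 to 48 mm above its underside, a small nose towards its -x. It belongs to another puppet: not to be moved. Origin: centre of its underside; z up.
- walnut_leg: Dark walnut marionette leg lying flat: a straight bar along its x, 18 mm wide and 22 mm tall, with a round joint knob 26 mm in diameter and 24 mm tall at each end (knob centres 38 mm from the middle); 102 mm long in all. The two ends are alike. It belongs to another puppet: not to be moved. Origin: centre of its underside; z up.
- card_head: Fixed dark blue-green card, 126 mm long (its x) by 104 mm (its y), 5 mm thick, painted in cream with a plain disc 58 mm in diameter, the shape of the head, centred on it. Origin: centre of its underside (the top is 5 mm above it); z up.
- card_torso: Fixed dark blue-green card, 126 mm long (its x) by 104 mm (its y), 5 mm thick, painted in cream with a plain rectangle 80 mm (x) by 50 mm (y), the shape of the torso, centred on it. Origin: centre of its underside (the top is 5 mm above it); z up.
- card_leg: Fixed dark blue-green card, 126 mm long (its x) by 104 mm (its y), 5 mm thick, painted in cream with a narrow bar with round ends, 108 mm long along x, the shape of the leg, centred on it. Origin: centre of its underside (the top is 5 mm above it); z up.
- card_control: Fixed dark blue-green card, 126 mm long (its x) by 104 mm (its y), 5 mm thick, painted in cream with a cross, long bar 108 mm along x and short bar 76 mm along y, the shape of the control cross, centred on it. Origin: centre of its underside (the top is 5 mm above it); z up.
Not all that is in view belongs to the job. Leave any orange or yellow look-alike of the card_head alone.

How it is judged:
By the outcome, as a careful person would: the job done as asked, in the order asked, and still so for the second after the job is handed in, with the robot touching nothing.
It also fails if it takes over 118 s, if anything falls off the work surface, if the arm or the gripper's body presses on something with over 40 N, if the wrist force passes 120 N, or if a joint passes its speed limit or range.

## Working session

There is one attempt and no reset: what is moved stays moved. The work goes in short steps, Python scripts to look and compute and a shell command to move; the robot and the scene stay as the last step left them, time stands still between calls to the robot, and variables do not carry over. Pictures are saved under pics/ and viewed, at most 14 in all, crops included, and the job is handed in when it is done.

```bash
mkdir -p pics; ls; python3 - <<'E'
from rig import robot
import cv2
for n in("side","top"):
    im=robot.camera(n);cv2.imwrite(f"pics/{n}0.png",im[:,:,::-1])
    p=robot.camera_params(n);print(n,p)
print(robot.read_state())
E
```

```text
pics
side {'K': array([[468.14417394,   0.        , 255.04539759],
       [  0.        , 468.14417394, 183.81246019],
       [  0.        ,   0.        ,   1.        ]]), 'D': array([0.06566168, 0.        , 0.        , 0.        , 0.        ]), 'camera_from_world': array([[ 9.57631135e-01, -2.87874431e-01, -8.42148764e-03,
        -4.08070246e+02],
       [-1.83735623e-01, -5.88167065e-01, -7.87591725e-01,
         1.25299005e+02],
       [ 2.21774278e-01,  7.55769685e-01, -6.16139881e-01,
         1.16310444e+03],
       [ 0.00000000e+00,  0.00000000e+00,  0.00000000e+00,
         1.00000000e+00]])}
top {'K': array([[481.05679233,   0.        , 252.35722452],
       [  0.        , 481.05679233, 192.0630766 ],
       [  0.        ,   0.        ,   1.        ]]), 'D': array([-0.072328,  0.      ,  0.      ,  0.      ,  0.      ]), 'camera_from_world': array([[ 1.56281023e-02, -9.99744878e-01, -1.63076862e-02,
         2.91747225e+01],
       [-9.86368759e-01, -1.27429532e-02, -1.64055746e-01,
         4.38676699e+02],
       [ 1.63806084e-01,  1.86492722e-02, -9.86316263e-01,
         1.29698363e+03],
       [ 0.00000000e+00,  0.00000000e+00,  0.00000000e+00,
         1.00000000e+00]])}
{'t': 0.1, 'joint_pos': array([ 1.29462283e+00,  3.53582026e-01,  1.63410078e+00,  2.42805317e-05,
        1.15517108e+00, -2.39559731e-03]), 'qvel': array([ 0.00028261, -0.00050075, -0.00266542, -0.00023996, -0.00098221,
       -0.00078505]), 'joint_efforts': array([-6.33136933e-04, -5.94905734e+01, -3.34933519e+01,  6.99133426e-02,
        1.82899466e-02,  2.83387863e-05]), 'eef_pos': array([168.84494536, 601.27993309, 213.91924907]), 'orientation': array([-4.28695784e-01, -3.11200613e+00,  1.95698602e-03]), 'contact_force': array([1.16276053, 0.79988915, 0.56411688]), 'moment': array([-0.00100408,  0.04480096,  0.00545681]), 'finger_force': 0.0, 'width': 92.0608628416293}
```

View pics/top0.png

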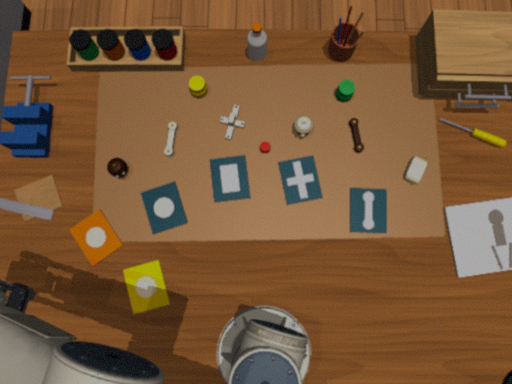

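View pics/side0.png

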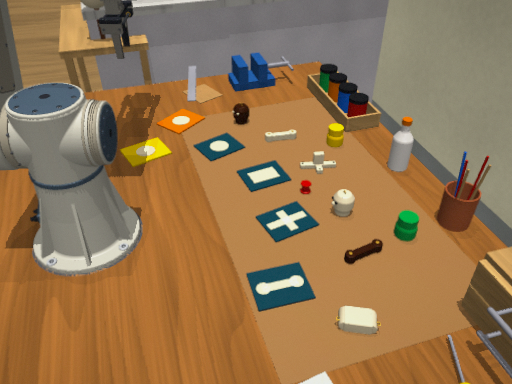

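```bash
cat > h.py <<'E'
import numpy as np,cv2
from rig import robot
from scipy.optimize import minimize
P={n:robot.camera_params(n) for n in("side","top")}
def proj(n,X):
    p=P[n];T=p["camera_from_world"]
    return cv2.projectPoints(np.asarray(X,float).reshape(-1,3),cv2.Rodrigues(T[:3,:3])[0],T[:3,3],p["K"],p["D"])[0][:,0]
def box(x,y,z0,z1,cx=0,cy=0):
    return np.array([[cx+sx*x/2,cy+sy*y/2,z] for sx in(-1,1) for sy in(-1,1) for z in(z0,z1)])
def cyl(r0,r1,z0,z1,cx=0):
    a=np.linspace(0,2*np.pi,32,endpoint=False)
    return np.array([[cx+r*np.cos(t),r*np.sin(t),z] for t in a for r,z in((r0,z0),(r1,z1))])
M=dict(head=[cyl(20,20,0,22),cyl(22,27,14,22),cyl(27,27,22,48),cyl(27,14,48,63)],
 torso=[box(50,44,0,28),box(76,36,0,28)],
 leg=[box(76,18,0,22),cyl(13,13,0,24,38),cyl(13,13,0,24,-38)],
 control=[box(104,18,0,14),box(18,72,0,14),box(30,16,14,50)],card=[box(126,104,0,5)])
M["walnut_head"]=M["head"];M["walnut_leg"]=M["leg"]
S=4
def sil(n,prims,q):
    x,y,z,a=q;c,s=np.cos(a),np.sin(a);R=np.array([[c,-s,0],[s,c,0],[0,0,1]])
    im=np.zeros((384*S,512*S),np.uint8)
    for p in prims:
        uv=(proj(n,p@R.T+[x,y,z])+.5)*S
        cv2.fillConvexPoly(im,cv2.convexHull(np.round(uv*16).astype(np.int32)),255,shift=4)
    return cv2.resize(im,(512,384),interpolation=cv2.INTER_AREA)/255.
def ray(n,uv,z):
    p=P[n];T=p["camera_from_world"];u=cv2.undistortPoints(np.array([[uv]],float),p["K"],p["D"])[0,0]
    R=T[:3,:3];o=-R.T@T[:3,3];d=R.T@np.array([u[0],u[1],1]);return o+d*(z-o[2])/d[2]
def fit(kind,masks,fixz=None,a0=None):
    uv=np.array(np.nonzero(masks["top"])).mean(1)[::-1];p0=ray("top",uv,10)
    def cost(q):
        q=np.array(q);q[3]/=30
        if fixz is not None:q[2]=fixz
        return sum(np.abs(sil(n,M[kind],q)-m).sum()/m.sum() for n,m in masks.items())
    best=None
    for a in ([a0] if a0 is not None else np.arange(4)*np.pi/4):
        r=minimize(cost,[p0[0],p0[1],0,a*30],method="Nelder-Mead",options=dict(initial_simplex=[[p0[0]+i,p0[1]+j,k,a*30+l] for i,j,k,l in((0,0,0,0),(8,0,0,0),(0,8,0,0),(0,0,6,0),(0,0,0,8))],xatol=.05,fatol=1e-4,maxiter=250))
        if best is None or r.fun<best.fun:best=r
    q=best.x.copy();q[3]/=30;return q,best.fun
E
python3 - <<'E'
from h import *
import pickle
T=dict(head=(302,126),torso=(416,169),leg=(170,139),control=(232,121),walnut_head=(118,168),walnut_leg=(356,135),card_head=(164,207),card_torso=(230,178),card_leg=(368,210),card_control=(300,180))
Sd=dict(head=(343,203),torso=(358,320),leg=(281,136),control=(318,164),walnut_head=(241,113),walnut_leg=(364,251),card_head=(219,147),card_torso=(264,176),card_leg=(281,286),card_control=(287,221))
out={}
for k in T:
    ms={}
    for n,D in(("top",T),("side",Sd)):
        robot.camera(n) if k=="head" else 0
        c=[]
        for _ in range(2):
            c=[(np.hypot(*(np.array(np.nonzero(o["mask"])).mean(1)[::-1]-D[k])),o) for o in robot.outline_of(n,k)]
            c=[x for x in c if x[0]<18]
            if c:break
        if c:
            d,o=min(c,key=lambda x:x[0]);ms[n]=o["mask"];print(k,n,round(d,1),round(o["confidence"],2),o["bbox"],o["mask"].sum())
        else:print(k,n,"missed")
    if "top" in ms:
        kd="card" if k.startswith("card") else k
        q,f=fit(kd,ms);print("  ",k,q.round(2),np.degrees(q[3]).round(1),"cost",round(f,3))
        out[k]=q
pickle.dump(out,open("out.pkl","wb"))
print(robot.read_state()["t"])
E
```

```text
head top 1.5 0.66 [292.5, 114.3, 22.9, 21.2] 309
head side 1.2 0.88 [331.7, 191.9, 20.0, 22.6] 484
   head [ 6.3110e+02 -1.0569e+02  2.6300e+00  2.9000e-01] 16.9 cost 0.145
torso top 1.5 0.92 [404.9, 157.6, 20.2, 30.0] 390
torso side 0.8 0.74 [336.2, 304.3, 45.5, 31.6] 1030
   torso [ 5.1081e+02 -4.2595e+02 -4.6000e-01 -4.4000e-01] -25.2 cost 0.305
leg top 0.5 0.72 [164.9, 120.9, 12.9, 35.1] 234
leg side 0.8 0.53 [266.4, 130.1, 29.6, 14.1] 268
   leg [ 5.9457e+02  2.7566e+02 -1.9000e-01 -8.0000e-02] -4.8 cost 0.47
control top 1.2 0.59 [220.4, 106.8, 27.1, 29.3] 369
control side 1.7 0.75 [296.8, 149.5, 40.2, 24.2] 392
   control [648.    98.9    0.99   2.92] 167.4 cost 0.295
walnut_head top 1.1 0.64 [103.8, 156.0, 22.6, 20.0] 351
walnut_head side 0.5 0.82 [231.9, 102.3, 18.3, 19.1] 290
   walnut_head [5.0390e+02 4.1913e+02 2.0100e+00 7.0000e-02] 3.8 cost 0.108
walnut_leg top 0.9 0.68 [347.3, 116.3, 15.4, 36.5] 281
walnut_leg side 1.3 0.97 [343.1, 238.6, 36.4, 25.6] 468
   walnut_leg [ 612.93 -257.87   -2.63    3.32] 190.4 cost 0.303
card_head top 0.7 0.94 [141.3, 182.0, 50.8, 51.4] 1552
card_head side 0.9 0.64 [192.9, 130.2, 53.6, 29.7] 817
   card_head [3.9518e+02 2.8851e+02 2.3000e-01 3.3000e-01] 19.0 cost 0.134
card_torso top 0.7 0.87 [209.2, 158.0, 39.8, 47.1] 1564
card_torso side 1.1 0.83 [239.5, 159.3, 51.8, 29.6] 1003
   card_torso [4.8363e+02 1.0284e+02 1.0800e+00 1.4000e-01] 8.2 cost 0.116
card_leg top 0.0 0.68 [347.0, 186.6, 41.6, 45.8] 1608
card_leg side 1.4 0.58 [245.4, 263.6, 69.8, 47.9] 2284
   card_leg [ 3.9546e+02 -2.9105e+02  3.6000e-01  3.1200e+00] 178.7 cost 0.083
card_control top 0.2 0.94 [276.9, 156.9, 43.5, 48.5] 1664
card_control side 0.2 0.59 [257.6, 198.9, 61.4, 44.5] 1428
   card_control [ 4.8043e+02 -9.9570e+01  1.2100e+00  2.1000e-01] 12.0 cost 0.101
1.2
```

```bash
cat >> h.py <<'E'
def cream(n,im,c,r=32,exclude=None):
    h=cv2.cvtColor(im,cv2.COLOR_RGB2HSV).astype(int)
    m=((h[:,:,2]>125)&(h[:,:,1]<100)).astype(np.uint8)
    return pick(m,c,r)
def card(n,im,c,r=40):
    i=im.astype(int);m=((i[:,:,0]<i[:,:,2]-5)&(i[:,:,0]<60)).astype(np.uint8)
    m=pick(m,c,r,False).astype(np.uint8)
    pts=cv2.findNonZero(m);o=np.zeros_like(m);cv2.fillConvexPoly(o,cv2.convexHull(pts),1);return o>0
def pick(m,c,r,single=True):
    w=np.zeros_like(m);x,y=map(int,c);w[max(0,y-r):y+r,max(0,x-r):x+r]=1;m=m*w
    k,l,st,ce=cv2.connectedComponentsWithStats(m)
    if not single:
        b=np.argmax(st[1:,4])+1;return l==b
    ok=[j for j in range(1,k) if st[j,4]>20]
    return l==min(ok,key=lambda j:np.hypot(*(ce[j]-c)))
def overlay(ims,fits,fn,crops):
    outs=[]
    for n,(x,y,w,h,s) in crops:
        im=cv2.resize(ims[n][y:y+h,x:x+w,::-1],None,fx=s,fy=s,interpolation=cv2.INTER_CUBIC)
        for k,q in fits.items():
            kd="card" if k.startswith("card") else k
            m=cv2.resize(sil(n,M[kd],q)[y:y+h,x:x+w],None,fx=s,fy=s)
            cs,_=cv2.findContours((m>.5).astype(np.uint8),cv2.RETR_EXTERNAL,cv2.CHAIN_APPROX_NONE)
            cv2.drawContours(im,cs,-1,(0,0,255),1)
        outs.append(im)
    cv2.imwrite(fn,np.vstack(outs))
T=dict(head=(302,126),torso=(416,169),leg=(170,139),control=(232,121),card_head=(164,207),card_torso=(230,178),card_leg=(368,210),card_control=(300,180))
Sd=dict(head=(343,203),torso=(358,320),leg=(281,136),control=(318,164),card_head=(219,147),card_torso=(264,176),card_leg=(281,286),card_control=(287,221))
E
cat > meas.py <<'E'
from h import *
import pickle,sys
ims={n:robot.camera(n) for n in P};out={}
for k in T:
    f=card if k.startswith("card") else cream
    ms={n:f(n,ims[n],D[k]) for n,D in(("top",T),("side",Sd))}
    kd="card" if k.startswith("card") else k
    q,c=fit(kd,ms);out[k]=q
    print(k,q.round(1),"deg",np.degrees(q[3]).round(1),"cost",round(c,3),[int(m.sum()) for m in ms.values()])
pickle.dump(out,open("out.pkl","wb"))
overlay(ims,out,"pics/ov1.png",[("top",(90,90,400,150,2)),("side",(180,110,260,0+230,1))][:1])
overlay(ims,out,"pics/ov2.png",[("side",(180,110,250,240,2.4))])
E
python3 meas.py
```

```text
head [ 6.321e+02 -1.042e+02  3.100e+00  2.000e-01] deg 12.2 cost 0.673 [246, 381]
torso [ 5.120e+02 -4.278e+02  3.000e-01  2.700e+00] deg 153.6 cost 0.411 [377, 936]
leg [596.4 277.2  -0.6   3. ] deg 173.2 cost 0.569 [231, 263]
control [651.8 101.4  -3.    2.9] deg 164.0 cost 1.488 [178, 379]
card_head [ 3.958e+02  2.887e+02 -9.000e-01  3.000e-01] deg 18.9 cost 0.136 [1527, 775]
card_torso [482.4 104.1  -1.7   3.3] deg 187.5 cost 0.139 [1480, 999]
card_leg [ 395.4 -288.9   -1.8   -0. ] deg -0.9 cost 0.15 [1488, 2216]
card_control [ 4.84e+02 -8.39e+01 -1.46e+01  2.00e-01] deg 12.3 cost 1.336 [689, 1404]
```

View pics/ov1.png

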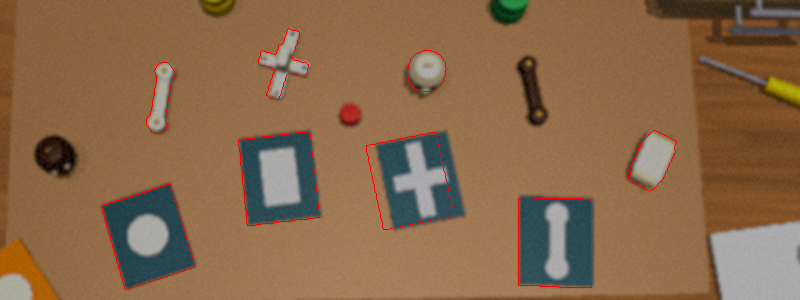

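View pics/ov2.png

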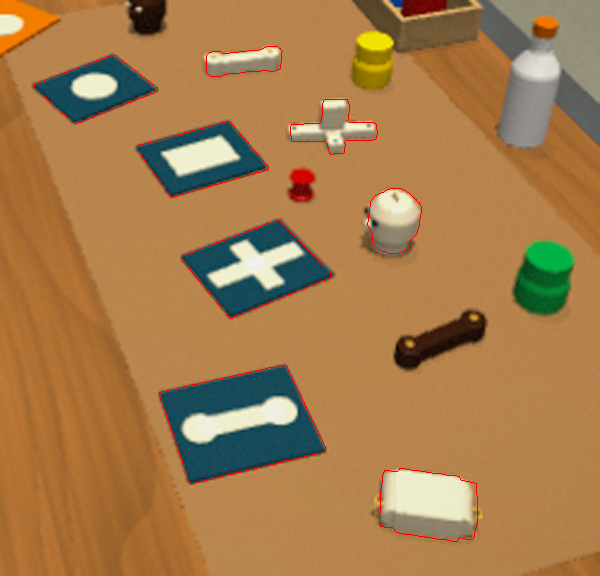

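Candidates (top-view pixels):
- Cream head (302,126) versus walnut head (118,168).
- Cream leg (170,139) versus walnut leg (356,135).
- Head card (164,207, blue-green) versus orange (95,237) and yellow (147,286) copies.
- Torso (416,169) and control (232,121) are unique.

The overlay crops confirm the cream and blue-green choices. All outlines fit except card_control (split mask in top) and control (partial mask in top), so I'll refine those two with z fixed.

```bash
cat > meas2.py <<'E'
from h import *
import pickle
for k in T:
    kd="card" if k.startswith("card") else k
    for src in("colour","net"):
        ims={n:robot.camera(n) for n in P};ms={}
        for n,D in(("top",T),("side",Sd)):
            if src=="colour":
                if k in("control","card_control") and n=="top":continue
                f=card if kd=="card" else cream;ms[n]=f(n,ims[n],D[k])
            else:
                c=[o["mask"] for o in robot.outline_of(n,k)]
                c=[m for m in c if np.hypot(*(np.array(np.nonzero(m)).mean(1)[::-1]-D[k]))<18]
                if c:ms[n]=c[0]
        for sub in (["top"],["side"],["top","side"]):
            if not all(s in ms for s in sub):continue
            mm={s:ms[s] for s in sub}
            if "top" not in mm:
                g=globals();
            q0=pickle.load(open("out.pkl","rb"))[k]
            if k=="card_control":q0=[480.4,-99.6,0,.21]
            def cost(q):
                return sum(np.abs(sil(n,M[kd],[q[0],q[1],0,q[2]/30])-m).sum()/m.sum() for n,m in mm.items())
            x0=np.array([q0[0],q0[1],q0[3]*30]);r=minimize(cost,x0,method="Nelder-Mead",options=dict(initial_simplex=[x0,x0+[5,0,0],x0+[0,5,0],x0+[0,0,4]]))
            print(k,src,sub,r.x[:2].round(1),np.degrees(r.x[2]/30).round(1),round(r.fun,2))
E
python3 meas2.py
```

```text
head colour ['top'] [ 636.8 -106.6] 17.4 0.37
head colour ['side'] [ 632.3 -100.9] 15.2 0.29
head colour ['top', 'side'] [ 631.9 -103.7] 19.2 0.71
head net ['top'] [ 631.7 -104.8] 15.5 0.07
head net ['side'] [ 631.8 -102. ] 11.4 0.06
head net ['top', 'side'] [ 631.5 -103.8] 18.0 0.15
torso colour ['top'] [ 512.9 -428.6] 153.7 0.27
torso colour ['side'] [ 511.6 -425.9] 151.6 0.13
torso colour ['top', 'side'] [ 511.5 -427.1] 153.7 0.41
torso net ['top'] [ 512.6 -426.2] 154.3 0.12
torso net ['side'] [ 511.5 -426.2] 155.6 0.08
torso net ['top', 'side'] [ 511.5 -426.1] 154.8 0.2
leg colour ['top'] [598.9 278. ] 172.3 0.34
leg colour ['side'] [593.2 277.3] 175.0 0.16
leg colour ['top', 'side'] [595.5 277. ] 173.3 0.56
leg net ['top'] [595.5 275.4] 174.2 0.14
leg net ['side'] [593.8 277.8] 174.3 0.1
leg net ['top', 'side'] [594.3 275.9] 173.6 0.27
control colour ['side'] [647.5  99.7] 165.9 0.15
control net ['top'] [649.   98.8] 168.1 0.34
control net ['side'] [649.2  99.6] 166.5 0.17
control net ['top', 'side'] [649.3  99. ] 167.9 0.52
card_head colour ['top'] [397.2 287.7] 19.5 0.06
card_
[... 377 characters left out ...]
 'side'] [481.6 102.5] 188.1 0.14
card_torso net ['top'] [483.9 102.5] 188.5 0.04
card_torso net ['side'] [481.7 104.4] 187.7 0.05
card_torso net ['top', 'side'] [482.8 103.2] 188.5 0.11
card_leg colour ['top'] [ 398.  -290.9] -0.2 0.12
card_leg colour ['side'] [ 394.4 -290.2] -1.7 0.04
card_leg colour ['top', 'side'] [ 394.9 -290.1] -1.1 0.16
card_leg net ['top'] [ 397.6 -291.2] -1.6 0.05
card_leg net ['side'] [ 395.2 -290.7] -1.2 0.04
card_leg net ['top', 'side'] [ 395.8 -290.9] -1.2 0.1
card_control colour ['side'] [480. -98.] 11.8 0.06
card_control net ['top'] [481.1 -98.7] 12.4 0.05
card_control net ['side'] [481.8 -97.1] 11.7 0.04
card_control net ['top', 'side'] [481.5 -98.2] 11.5 0.1
```

```bash
cat > plan.py <<'E'
# usage: plan.py x y z deg(of direction along which fingers close, mod 180)
import sys,numpy as np
from rig import robot
from scipy.spatial.transform import Rotation as R
x,y,z,d=map(float,sys.argv[1:5]);s=robot.read_state()
r=R.from_rotvec(s["orientation"]).as_matrix();p=s["eef_pos"]
t=r.T@(np.array([x,y,z])-p)/40
psi=np.degrees(np.arctan2(r[1,1],r[0,1]));az=np.degrees(np.arctan2(y,x))
tgt=min((d+180*k for k in range(-3,4)),key=lambda a:abs(a-az))
turn=-np.radians((tgt-psi+180)%360-180)/.12
n=int(np.ceil(np.linalg.norm(t)/.62))
print("t%.1f"%s["t"],"tcp",p.round(1),"w%.1f"%s["width"],"F",s["finger_force"],"tilt",np.degrees(np.arccos(-r[2,2])).round(2),"psi%.1f->%.1f"%(psi,tgt),"q6 %.2f"%s["joint_pos"][5])
print("units total",t.round(2),"turn",turn.round(2),"| rows",n,"each",(t/max(n,1)).round(3))
E
python3 plan.py 631.7 -103.8 150 0
```

```text
t3.7 tcp [169.  601.7 214.6] w92.0 F 0.0 tilt 0.0 psi74.3->0.0 q6 -0.00
units total [-15.91 -13.85   1.61] turn 10.81 | rows 35 each [-0.454 -0.396  0.046]
```

```bash
A='[-0.454,-0.396,0.046],0'; python3 -m handwheel '[[[-0.45,-0.4,0.05],0],[[-0.45,-0.4,0.05],0],[[-0.45,-0.4,0.05],0],[[-0.45,-0.4,0.05],0],[[-0.45,-0.4,0.05],0],[[-0.45,-0.4,0.05],0],[[-0.45,-0.4,0.05],0],[[-0.45,-0.4,0.05],0],[[-0.45,-0.4,0.05],0],[[-0.45,-0.4,0.05],0],[[-0.45,-0.4,0.05],0],[[-0.45,-0.4,0.05],0],[[-0.45,-0.4,0.05],0],[[-0.45,-0.4,0.05],0],[[-0.45,-0.4,0.05],0],[[-0.45,-0.4,0.05],0],[[-0.45,-0.4,0.05],0],[[-0.45,-0.4,0.05],0]]' -1 12; python3 plan.py 631.7 -103.8 150 74.3
```

```text
t: 5.2
eef_pos: [403.7, 235.8, 178.7]
orientation: [0.429, 3.112, 0.001]
contact_force: [-0.1, 0.9, 0.4]
width: 91.9
finger_force: 0.0
t5.2 tcp [403.7 235.8 178.7] w91.9 F 0.0 tilt 0.03 psi74.3->74.3 q6 -0.77
units total [-7.78 -6.63  0.72] turn 0.0 | rows 17 each [-0.458 -0.39   0.042]
```

```bash
python3 -m handwheel '[[[-0.5,-0.43,0.05],0],[[-0.5,-0.43,0.05],0],[[-0.5,-0.43,0.05],0],[[-0.5,-0.43,0.05],0],[[-0.5,-0.43,0.05],0],[[-0.5,-0.43,0.05],0],[[-0.5,-0.43,0.05],0],[[-0.5,-0.43,0.05],0],[[-0.5,-0.43,0.05],0],[[-0.5,-0.43,0.05],0],[[-0.5,-0.43,0.05],0],[[-0.5,-0.43,0.05],0],[[-0.5,-0.43,0.05],0],[[-0.5,-0.43,0.05],0],[[-0.5,-0.43,0.05],0],[[-0.24,-0.16,0],0],[[0,0,0],0],[[0,0,0],0]]'; python3 plan.py 631.7 -103.8 16 74.3
```

```text
t: 6.7
eef_pos: [629.3, -101.2, 148.3]
orientation: [-0.43, -3.111, -0.001]
contact_force: [-0.1, 0.2, -0.1]
width: 91.5
finger_force: 0.0
t6.7 tcp [ 629.3 -101.2  148.3] w91.5 F 0.0 tilt 0.05 psi74.3->74.3 q6 -1.46
units total [-0.08 -0.05  3.31] turn -0.01 | rows 6 each [-0.013 -0.008  0.551]
```

```bash
python3 -m handwheel '[[[-0.08,-0.05,0.6],0],[[0,0,0.6],0],[[0,0,0.6],0],[[0,0,0.6],0],[[0,0,0.5],0],[[0,0,0.3],0],[[0,0,0.11],0],[[0,0,0],0],[[0,0,0],0]]'; python3 -m handwheel '[[[0,0,0],0],[[0,0,0],0],[[0,0,0],0],[[0,0,0],0],[[0,0,0],0],[[0,0,0],0],[[0,0,0],0],[[0,0,0],0]]' 1 15; python3 plan.py 395.7 288.3 130 74.3
```

```text
t: 7.45
eef_pos: [632.6, -103.8, 17.1]
orientation: [0.428, 3.111, 0.0]
contact_force: [0.3, 1.0, 0.8]
width: 91.8
finger_force: 0.0
t: 8.12
eef_pos: [632.2, -104.3, 16.4]
orientation: [0.429, 3.112, -0.0]
contact_force: [-0.2, 0.3, 2.7]
width: 52.4
finger_force: 15.0
t8.1 tcp [ 632.2 -104.3   16.4] w52.4 F 15.000325688342855 tilt 0.01 psi74.3->74.3 q6 -1.46
units total [ 8.35  7.85 -2.84] turn 0.0 | rows 20 each [ 0.417  0.392 -0.142]
```

```bash
python3 -m handwheel '[[[0,0,-0.3],0],[[0,0,-0.6],0],[[0,0,-0.6],0],[[0,0,-0.6],0],[[0,0,-0.4],0],[[0.25,0.25,-0.2],0],[[0.5,0.47,-0.14],0],[[0.5,0.47,0],0],[[0.5,0.47,0],0],[[0.5,0.47,0],0],[[0.5,0.47,0],0],[[0.5,0.47,0],0],[[0.5,0.47,0],0],[[0.5,0.47,0],0],[[0.5,0.47,0],0],[[0.5,0.47,0],0],[[0.5,0.47,0],0],[[0.5,0.47,0],0],[[0.5,0.47,0],0],[[0.5,0.47,0],0]]'; python3 plan.py 395.7 288.3 130 74.3
```

```text
t: 9.78
eef_pos: [424.7, 238.3, 129.6]
orientation: [-0.429, -3.111, 0.001]
contact_force: [-0.0, -0.8, -1.3]
width: 52.3
finger_force: 15.0
t9.8 tcp [424.7 238.3 129.6] w52.3 F 14.999217239164864 tilt 0.05 psi74.3->74.3 q6 -0.79
units total [ 1.04  1.01 -0.01] turn 0.0 | rows 3 each [ 0.345  0.336 -0.003]
```

```bash
python3 -m handwheel '[[[0.5,0.5,0],0],[[0.35,0.35,0],0],[[0.2,0.16,0],0],[[0,0,0],0],[[0,0,0],0]]'; python3 plan.py 395.7 288.3 22 74.3;  python3 - <<'E'
from rig import robot
import cv2,numpy as np
a=robot.camera("top");b=robot.camera("side")
cv2.imwrite("pics/c1.png",np.hstack([cv2.resize(a[130:280,80:260],None,fx=2,fy=2),cv2.resize(b[30:180,130:310],None,fx=2,fy=2)])[:,:,::-1])
E
```

```text
t: 10.2
eef_pos: [396.7, 287.2, 129.6]
orientation: [-0.426, -3.112, 0.001]
contact_force: [0.3, -0.4, -1.1]
width: 52.3
finger_force: 15.0
t10.2 tcp [396.7 287.2 129.6] w52.3 F 14.999892009873292 tilt 0.04 psi74.4->74.3 q6 -0.67
units total [0.03 0.02 2.69] turn 0.01 | rows 5 each [0.006 0.004 0.538]
```

View pics/c1.png

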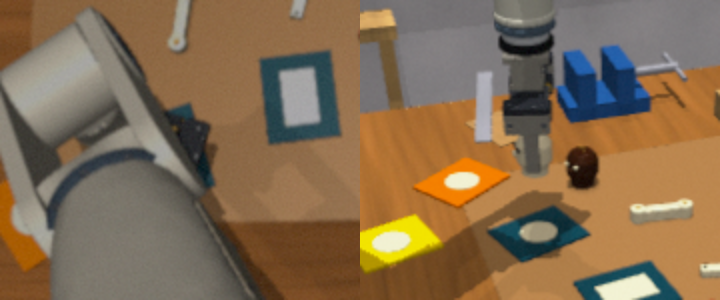

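The crop shows the head held upright at about (535,155), over the blue-green card at (538,232) in the side half, well clear of the walnut head. Lowering it now.

```bash
python3 -m handwheel '[[[0.03,0.02,0.5],0],[[0,0,0.6],0],[[0,0,0.6],0],[[0,0,0.5],0],[[0,0,0.3],0],[[0,0,0.15],0],[[0,0,0.05],0],[[0,0,0],0],[[0,0,0],0]]'; python3 -m handwheel '[[[0,0,0],0],[[0,0,0],0],[[0,0,0],0],[[0,0,0],0],[[0,0,0],0]]' -1; python3 plan.py 395.7 288.3 22 74.3
```

```text
t: 11.05
eef_pos: [397.1, 288.3, 22.3]
orientation: [0.43, 3.111, 0.001]
contact_force: [0.2, 0.1, -1.7]
width: 52.1
finger_force: 15.0
t: 11.47
eef_pos: [396.5, 288.7, 22.0]
orientation: [0.429, 3.112, 0.0]
contact_force: [0.3, -0.1, 0.3]
width: 83.8
finger_force: 0.0
t11.5 tcp [396.5 288.7  22. ] w83.8 F 0.0 tilt 0.02 psi74.3->74.3 q6 -0.67
units total [ 0.02 -0.01 -0.  ] turn 0.0 | rows 1 each [ 0.017 -0.015 -0.001]
```

```bash
sed -i 's/abs(a-az)/abs(a-psi)/' plan.py; python3 -m handwheel '[[[0,0,-0.3],0],[[0,0,-0.6],0],[[0,0,-0.6],0],[[0,0,-0.5],0],[[0,0,-0.2],0],[[0,0,0],0]]'; python3 plan.py 511.7 -426.3 110 64.2
```

```text
t: 11.97
eef_pos: [397.4, 289.4, 111.5]
orientation: [0.428, 3.11, 0.004]
contact_force: [0.3, 0.9, -0.3]
width: 91.8
finger_force: 0.0
t12.0 tcp [397.4 289.4 111.5] w91.8 F 0.0 tilt 0.21 psi74.3->64.2 q6 -0.67
units total [-7.590e+00 -1.645e+01  1.000e-02] turn 1.47 | rows 30 each [-0.253 -0.548  0.   ]
```

```bash
python3 -m handwheel '[[[-0.27,-0.58,0],0],[[-0.27,-0.58,0],0],[[-0.27,-0.58,0],0],[[-0.27,-0.58,0],0],[[-0.27,-0.58,0],0],[[-0.27,-0.58,0],0],[[-0.27,-0.58,0],0],[[-0.27,-0.58,0],0],[[-0.27,-0.58,0],0],[[-0.27,-0.58,0],0],[[-0.27,-0.58,0],0],[[-0.27,-0.58,0],0],[[-0.27,-0.58,0],0],[[-0.27,-0.58,0],0],[[-0.27,-0.58,0],0],[[-0.27,-0.58,0],0],[[-0.27,-0.58,0],0]]'; python3 - <<'E'
from h import *
import pickle
ims={n:robot.camera(n) for n in P}
d=dict(head=[395.7,288.3,5,.2],card_head=[395.7,288.3,0,np.radians(19)])
overlay(ims,d,"pics/c2.png",[("top",(120,150,100,90,4)),("side",(170,90,100,80,4))])
E
python3 plan.py 511.7 -426.3 110 64.2
```

```text
t: 13.38
eef_pos: [465.7, -141.8, 108.3]
orientation: [-0.429, -3.11, -0.001]
contact_force: [-0.2, 0.2, -0.3]
width: 92.0
finger_force: 0.0
t13.5 tcp [ 466.7 -143.3  108.5] w91.8 F 0.0 tilt 0.04 psi74.2->64.2 q6 -1.59
units total [-3.01 -6.5  -0.03] turn 1.45 | rows 12 each [-0.251 -0.542 -0.003]
```

View pics/c2.png

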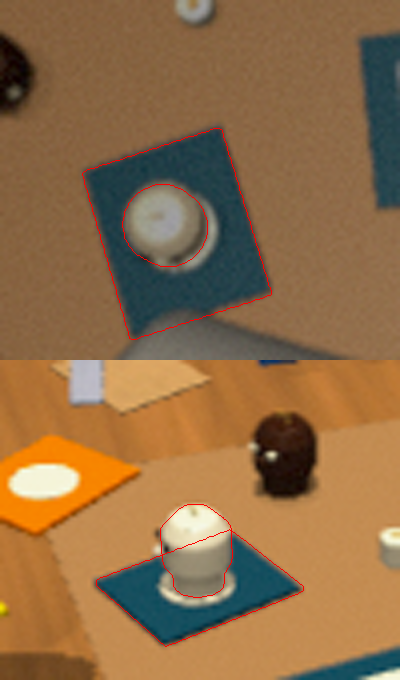

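The head stands upright and centred on its card; its outline matches in both views. Next is the torso.

```bash
python3 -m handwheel '[[[-0.25,-0.54,0],0],[[-0.25,-0.54,0],0],[[-0.25,-0.54,0],0],[[-0.25,-0.54,0],0],[[-0.25,-0.54,0],0],[[-0.25,-0.54,0],0],[[-0.25,-0.54,0],0],[[-0.25,-0.54,0],0],[[-0.25,-0.54,0],0],[[-0.25,-0.54,0],0],[[-0.25,-0.54,0],0],[[-0.25,-0.54,0],0],[[0,0,0],0.5],[[0,0,0],0.5],[[0,0,0],0.45],[[0,0,0],0],[[0,0,0],0]]'; python3 plan.py 511.7 -426.3 5 64.2
```

```text
t: 14.9
eef_pos: [511.7, -421.7, 108.5]
orientation: [-0.694, -3.062, -0.001]
contact_force: [1.1, 0.5, 0.4]
width: 92.2
finger_force: 0.0
t14.9 tcp [ 511.7 -421.7  108.5] w92.2 F 0.0 tilt 0.11 psi64.5->64.2 q6 -1.82
units total [-0.05 -0.11  2.59] turn 0.04 | rows 5 each [-0.011 -0.021  0.517]
```

```bash
python3 -m handwheel '[[[-0.05,-0.11,0.5],0.04],[[0,0,0.6],0],[[0,0,0.6],0],[[0,0,0.5],0],[[0,0,0.3],0],[[0,0,0.09],0],[[0,0,0],0],[[0,0,0],0]]'; python3 -m handwheel '[[[0,0,0],0],[[0,0,0],0],[[0,0,0],0],[[0,0,0],0],[[0,0,0],0],[[0,0,0],0],[[0,0,0],0],[[0,0,0],0],[[0,0,0],0]]' 1 15; python3 -m handwheel '[[[0,0,-0.3],0],[[0,0,-0.6],0],[[0,0,-0.6],0],[[0,0,-0.5],0],[[0,0,-0.2],0],[[0,0,0],0]]';python3 plan.py 482.3 103 95 98.2
```

```text
t: 15.57
eef_pos: [512.4, -427.8, 6.9]
orientation: [0.704, 3.061, -0.001]
contact_force: [0.7, -0.3, -0.2]
width: 92.0
finger_force: 0.0
t: 16.32
eef_pos: [511.9, -427.5, 6.2]
orientation: [0.705, 3.061, 0.0]
contact_force: [-0.3, -0.1, 1.5]
width: 43.8
finger_force: 15.0
t: 16.82
eef_pos: [513.0, -428.6, 97.0]
orientation: [0.704, 3.058, -0.003]
contact_force: [0.8, 0.4, -0.9]
width: 43.9
finger_force: 15.0
t16.8 tcp [ 513.  -428.6   97. ] w43.9 F 14.999951720237732 tilt 0.24 psi64.1->98.2 q6 -1.82
units total [6.500e+00 1.162e+01 1.000e-02] turn -4.96 | rows 22 each [0.296 0.528 0.   ]
```

```bash
python3 -m handwheel '[[[0.3,0.54,0],0],[[0.3,0.54,0],0],[[0.3,0.54,0],0],[[0.3,0.54,0],0],[[0.3,0.54,0],0],[[0.3,0.54,0],0],[[0.3,0.54,0],0],[[0.3,0.54,0],0],[[0.3,0.54,0],0],[[0.3,0.54,0],0],[[0.3,0.54,0],0],[[0.3,0.54,0],0],[[0.3,0.54,0],0],[[0.3,0.54,0],0],[[0.3,0.54,0],0],[[0.3,0.54,0],0],[[0.3,0.54,0],0],[[0.3,0.54,0],0],[[0.3,0.54,0],0],[[0.3,0.54,0],0]]';python3 -m handwheel '[[[0.3,0.5,0],0],[[0.2,0.32,0],0],[[0,0,0],-0.7],[[0,0,0],-0.7],[[0,0,0],-0.7],[[0,0,0],-0.7],[[0,0,0],-0.7],[[0,0,0],-0.7],[[0,0,0],-0.5],[[0,0,0],-0.26],[[0,0,0],0],[[0,0,0],0]]';python3 plan.py 482.3 103 11.5 98.2
```

```text
t: 18.48
eef_pos: [483.8, 66.9, 93.2]
orientation: [-0.705, -3.06, 0.001]
contact_force: [1.1, 0.0, 0.3]
width: 43.8
finger_force: 15.0
t: 19.48
eef_pos: [480.6, 103.9, 93.4]
orientation: [0.222, -3.132, 0.0]
contact_force: [0.9, -0.1, -1.1]
width: 43.9
finger_force: 15.0
t19.5 tcp [480.6 103.9  93.4] w43.9 F 14.999797493219376 tilt 0.08 psi98.1->98.2 q6 -1.50
units total [-0.04 -0.03  2.05] turn -0.01 | rows 4 each [-0.01  -0.007  0.512]
```

```bash
python3 -m handwheel '[[[-0.04,-0.03,0.4],0],[[0,0,0.6],0],[[0,0,0.5],0],[[0,0,0.3],0],[[0,0,0.15],0],[[0,0,0.09],0],[[0,0,0],0],[[0,0,0],0]]'; python3 -m handwheel '[[[0,0,0],0],[[0,0,0],0],[[0,0,0],0],[[0,0,0],0],[[0,0,0],0],[[0,0,0],0]]' -1; python3 -m handwheel '[[[0,0,-0.3],0],[[0,0,-0.6],0],[[0,0,-0.6],0],[[0,0,-0.5],0],[[0,0,-0.2],0],[[0,0,0],0]]';python3 plan.py 594.5 276.5 95 83.8
```

```text
t: 20.15
eef_pos: [483.4, 103.2, 13.0]
orientation: [-0.223, 3.133, 0.0]
contact_force: [0.5, -0.3, -0.5]
width: 43.8
finger_force: 15.0
t: 20.65
eef_pos: [483.1, 103.1, 12.8]
orientation: [-0.224, 3.133, 0.0]
contact_force: [-0.7, -0.5, -0.0]
width: 81.7
finger_force: 0.0
t: 21.15
eef_pos: [484.4, 103.4, 102.2]
orientation: [-0.224, 3.13, 0.001]
contact_force: [0.2, 0.3, -0.5]
width: 91.8
finger_force: 0.0
t21.1 tcp [484.4 103.4 102.2] w91.8 F 0.0 tilt 0.2 psi98.2->83.8 q6 -1.51
units total [-3.34  3.89  0.19] turn 2.09 | rows 9 each [-0.371  0.432  0.022]
```

```bash
python3 -m handwheel '[[[-0.34,0.39,0],0],[[-0.4,0.47,0],0],[[-0.4,0.47,0],0],[[-0.4,0.47,0],0],[[-0.4,0.47,0],0],[[-0.4,0.47,0],0],[[-0.4,0.47,0],0],[[-0.35,0.4,0],0],[[-0.25,0.28,0],0],[[0,0,0.1],0.7],[[0,0,0.1],0.7],[[0,0,0],0.69],[[0,0,0],0],[[0,0,0],0]]';python3 - <<'E'
from h import *
ims={n:robot.camera(n) for n in P}
d=dict(torso=[482.3,103,5,np.radians(8.2)],card_torso=[482.3,103,0,np.radians(8.2)])
overlay(ims,d,"pics/c3.png",[("top",(180,130,100,90,4)),("side",(220,130,100,80,4))])
E
python3 plan.py 594.5 276.5 3 83.8
```

```text
t: 22.32
eef_pos: [592.5, 275.8, 91.0]
orientation: [-0.166, -3.135, 0.001]
contact_force: [-0.0, 0.0, 0.3]
width: 91.8
finger_force: 0.0
t22.4 tcp [592.9 276.   91.8] w92.0 F 0.0 tilt 0.05 psi83.9->83.8 q6 -1.03
units total [-0.04  0.02  2.22] turn 0.02 | rows 4 each [-0.01   0.005  0.555]
```

View pics/c3.png

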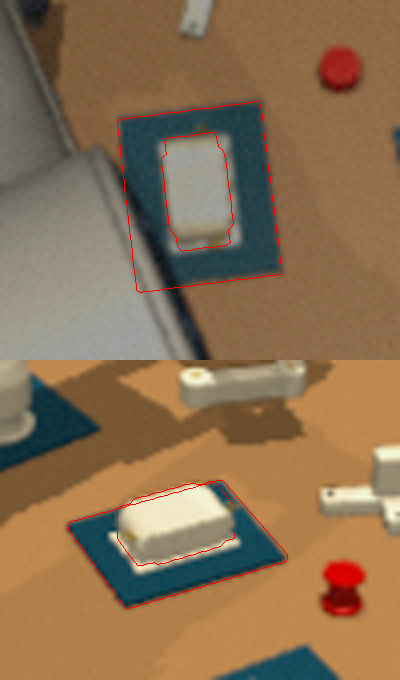

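The torso sits square on its shape, within about 1–2 mm. Now the leg.

```bash
python3 -m handwheel '[[[-0.04,0.02,0.5],0.02],[[0,0,0.6],0],[[0,0,0.6],0],[[0,0,0.35],0],[[0,0,0.17],0],[[0,0,0],0],[[0,0,0],0]]'; python3 -m handwheel '[[[0,0,0],0],[[0,0,0],0],[[0,0,0],0],[[0,0,0],0],[[0,0,0],0],[[0,0,0],0],[[0,0,0],0],[[0,0,0],0],[[0,0,0],0],[[0,0,0],0],[[0,0,0],0],[[0,0,0],0]]' 1 15; python3 plan.py 594.5 276.5 3 83.8; python3 -m handwheel '[[[0,0,-0.3],0],[[0,0,-0.6],0],[[0,0,-0.6],0],[[0,0,-0.5],0],[[0,0,-0.2],0],[[0,0,0],0]]';python3 plan.py 396 -290.7 90 88.8
```

```text
t: 23.0
eef_pos: [595.2, 276.9, 4.2]
orientation: [0.173, 3.137, 0.0]
contact_force: [0.2, 0.4, -0.4]
width: 92.3
finger_force: 0.0
t: 24.0
eef_pos: [594.8, 276.7, 3.7]
orientation: [-0.174, -3.137, 0.0]
contact_force: [-0.7, 0.2, 0.0]
width: 17.7
finger_force: 15.0
t24.0 tcp [594.8 276.7   3.7] w17.7 F 14.99988242983818 tilt 0.01 psi83.7->83.8 q6 -1.03
units total [ 0.01 -0.01  0.02] turn -0.02 | rows 1 each [ 0.008 -0.007  0.018]
t: 24.5
eef_pos: [596.3, 277.5, 94.6]
orientation: [0.173, 3.133, 0.003]
contact_force: [1.4, 0.4, -0.8]
width: 18.0
finger_force: 15.0
t24.5 tcp [596.3 277.5  94.6] w18.0 F 14.999968260526657 tilt 0.24 psi83.7->88.8 q6 -1.03
units total [  3.41 -14.67   0.07] turn -0.75 | rows 25 each [ 0.136 -0.587  0.003]
```

```bash
python3 -m handwheel '[[[0.14,-0.6,0],0],[[0.14,-0.6,0],0],[[0.14,-0.6,0],0],[[0.14,-0.6,0],0],[[0.14,-0.6,0],0],[[0.14,-0.6,0],0],[[0.14,-0.6,0],0],[[0.14,-0.6,0],0],[[0.14,-0.6,0],0],[[0.14,-0.6,0],0],[[0.14,-0.6,0],0],[[0.14,-0.6,0],0],[[0.14,-0.6,0],0],[[0.14,-0.6,0],0],[[0.14,-0.6,0],0],[[0.14,-0.6,0],0],[[0.14,-0.6,0],0],[[0.14,-0.6,0],0],[[0.14,-0.6,0],0],[[0.14,-0.6,0],0]]';python3 -m handwheel '[[[0.14,-0.6,0],0],[[0.14,-0.6,0],0],[[0.13,-0.6,0],0],[[0.12,-0.5,0],0],[[0.08,-0.37,0],0],[[0,0,0],-0.4],[[0,0,0],-0.35],[[0,0,0],0],[[0,0,0],0],[[0,0,0],0]]';python3 plan.py 396 -290.7 8.7 88.8
```

```text
t: 26.17
eef_pos: [429.3, -188.7, 90.9]
orientation: [-0.173, -3.135, -0.001]
contact_force: [0.7, -0.3, -0.5]
width: 17.8
finger_force: 15.0
t: 27.0
eef_pos: [394.3, -291.0, 91.3]
orientation: [-0.034, -3.141, -0.001]
contact_force: [0.5, -0.0, -1.5]
width: 17.6
finger_force: 15.0
t27.0 tcp [ 394.3 -291.    91.3] w17.6 F 14.999962449073792 tilt 0.05 psi88.8->88.8 q6 -2.19
units total [-0.04  0.01  2.07] turn -0.01 | rows 4 each [-0.011  0.002  0.516]
```

```bash
python3 -m handwheel '[[[-0.02,0.01,0.4],0],[[0,0,0.6],0],[[0,0,0.5],0],[[0,0,0.3],0],[[0,0,0.17],0],[[0,0,0.1],0],[[0,0,0.02],0],[[0,0,0],0],[[0,0,0],0]]'; python3 plan.py 396 -290.7 8.7 88.8; python3 -m handwheel '[[[0,0,0],0],[[0,0,0],0],[[0,0,0],0],[[0,0,0],0],[[0,0,0],0],[[0,0,0],0]]' -1; python3 -m handwheel '[[[0,0,-0.3],0],[[0,0,-0.6],0],[[0,0,-0.6],0],[[0,0,-0.5],0],[[0,0,-0.2],0],[[0,0,0],0]]';python3 plan.py 649 99.3 100 77
```

```text
t: 27.75
eef_pos: [395.7, -291.3, 8.7]
orientation: [0.032, 3.141, -0.001]
contact_force: [-0.2, -0.1, 0.1]
width: 17.8
finger_force: 15.0
t27.8 tcp [ 395.7 -291.3    8.7] w17.8 F 14.9993996322155 tilt 0.06 psi88.8->88.8 q6 -2.19
units total [-0.01  0.01 -0.  ] turn 0.0 | rows 1 each [-0.006  0.014 -0.001]
t: 28.25
eef_pos: [395.3, -291.1, 8.2]
orientation: [0.032, 3.141, -0.0]
contact_force: [-0.5, 0.4, -0.4]
width: 55.7
finger_force: 0.0
t: 28.75
eef_pos: [396.4, -291.8, 97.8]
orientation: [0.032, 3.139, -0.003]
contact_force: [-0.3, -0.6, -0.3]
width: 91.7
finger_force: 0.0
t28.8 tcp [ 396.4 -291.8   97.8] w91.7 F 0.0 tilt 0.2 psi88.8->77.0 q6 -2.19
units total [-6.11  9.91 -0.06] turn 1.72 | rows 19 each [-0.322  0.521 -0.003]
```

```bash
python3 -m handwheel '[[[-0.3,0.5,0],0],[[-0.34,0.55,0],0],[[-0.34,0.55,0],0],[[-0.34,0.55,0],0],[[-0.34,0.55,0],0],[[-0.34,0.55,0],0],[[-0.34,0.55,0],0],[[-0.34,0.55,0],0],[[-0.34,0.55,0],0],[[-0.34,0.55,0],0],[[-0.34,0.55,0],0],[[-0.34,0.55,0],0],[[-0.34,0.55,0],0],[[-0.34,0.55,0],0],[[-0.34,0.55,0],0],[[-0.34,0.55,0],0],[[-0.34,0.55,0],0],[[-0.34,0.55,0],0],[[-0.03,0.06,0],0]]';python3 -m handwheel '[[[0,0,0],0.6],[[0,0,0],0.6],[[0,0,0],0.52],[[0,0,0],0],[[0,0,0],0]]';python3 - <<'E'
from h import *
ims={n:robot.camera(n) for n in P}
d=dict(leg=[396,-290.7,5,np.radians(-1.2)],card_leg=[396,-290.7,0,np.radians(-1.2)])
overlay(ims,d,"pics/c4.png",[("top",(320,165,100,90,4)),("side",(230,250,100,80,4))])
E
python3 plan.py 649 99.3 19 77
```

```text
t: 30.33
eef_pos: [649.3, 103.5, 94.3]
orientation: [0.03, 3.141, 0.001]
contact_force: [0.5, 0.6, -0.1]
width: 91.6
finger_force: 0.0
t: 30.75
eef_pos: [647.0, 99.8, 94.9]
orientation: [-0.353, -3.12, 0.001]
contact_force: [-0.2, -0.7, 0.6]
width: 91.9
finger_force: 0.0
t30.9 tcp [647.3  99.9  95.4] w92.2 F 0.0 tilt 0.06 psi77.1->77.0 q6 -1.19
units total [-0.05 -0.01  1.91] turn 0.01 | rows 4 each [-0.011 -0.001  0.478]
```

View pics/c4.png

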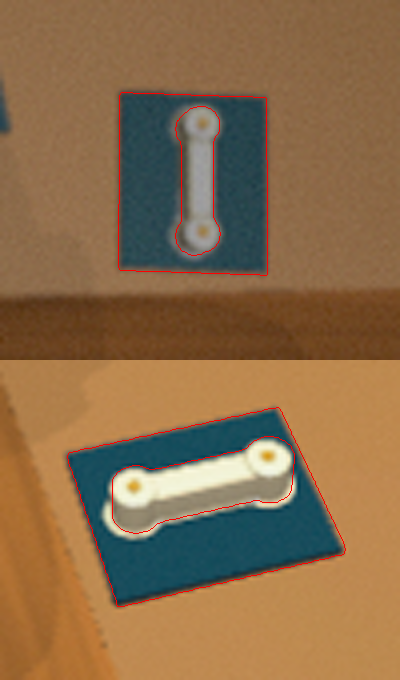

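The leg lies along its shape, matching in both views. Now the control cross, gripped by its block with the fingertips above the 14 mm bars.

```bash
python3 -m handwheel '[[[-0.03,-0.01,0.5],0],[[0,0,0.6],0],[[0,0,0.5],0],[[0,0,0.2],0],[[0,0,0.08],0],[[0,0,0],0],[[0,0,0],0]]'; python3 -m handwheel '[[[0,0,0],0],[[0,0,0],0],[[0,0,0],0],[[0,0,0],0],[[0,0,0],0],[[0,0,0],0],[[0,0,0],0],[[0,0,0],0],[[0,0,0],0],[[0,0,0],0],[[0,0,0],0],[[0,0,0],0]]' 1 15; python3 plan.py 649 99.3 19 77; python3 -m handwheel '[[[0,0,-0.3],0],[[0,0,-0.6],0],[[0,0,-0.6],0],[[0,0,-0.5],0],[[0,0,-0.2],0],[[0,0,0],0]]';python3 plan.py 481.3 -98.2 100 101.8
```

```text
t: 31.43
eef_pos: [649.6, 99.7, 21.8]
orientation: [0.355, 3.12, 0.0]
contact_force: [-0.2, 0.4, 0.9]
width: 91.7
finger_force: 0.0
t: 32.43
eef_pos: [648.9, 99.6, 20.9]
orientation: [-0.356, -3.121, 0.0]
contact_force: [-0.1, -0.4, 0.3]
width: 15.8
finger_force: 15.0
t32.4 tcp [648.9  99.6  20.9] w15.8 F 14.99845951795578 tilt 0.0 psi77.0->77.0 q6 -1.19
units total [-0.   -0.01  0.05] turn -0.0 | rows 1 each [-0.004 -0.007  0.049]
t: 32.93
eef_pos: [650.5, 99.9, 111.8]
orientation: [0.355, 3.117, 0.002]
contact_force: [0.4, -0.2, -1.6]
width: 15.7
finger_force: 15.0
t32.9 tcp [650.5  99.9 111.8] w15.7 F 14.998624920845032 tilt 0.25 psi77.0->101.8 q6 -1.19
units total [ 3.01 -5.78  0.27] turn -3.61 | rows 11 each [ 0.273 -0.525  0.025]
```

```bash
python3 -m handwheel '[[[0.28,-0.54,0],0],[[0.28,-0.54,0],0],[[0.28,-0.54,0],0],[[0.28,-0.54,0],0],[[0.28,-0.54,0],0],[[0.28,-0.54,0],0],[[0.28,-0.54,0],0],[[0.28,-0.54,0],0],[[0.28,-0.54,0],0],[[0.25,-0.5,0],0],[[0.2,-0.4,0],0],[[0,0,0],-0.7],[[0,0,0],-0.7],[[0,0,0],-0.7],[[0,0,0],-0.7],[[0,0,0],-0.5],[[0,0,0],-0.31],[[0,0,0],0],[[0,0,0],0],[[0,0,0],0]]';python3 plan.py 481.3 -98.2 26 101.8
```

```text
t: 34.6
eef_pos: [480.9, -98.0, 108.5]
orientation: [0.321, -3.124, -0.0]
contact_force: [0.7, 0.4, -0.5]
width: 15.9
finger_force: 15.0
t34.6 tcp [480.9 -98.  108.5] w15.9 F 14.998634308576584 tilt 0.05 psi101.7->101.8 q6 -1.98
units total [-0.01 -0.01  2.06] turn -0.01 | rows 4 each [-0.002 -0.002  0.516]
```

```bash
python3 -m handwheel '[[[0.01,0,0.4],0],[[0,0,0.6],0],[[0,0,0.5],0],[[0,0,0.3],0],[[0,0,0.16],0],[[0,0,0.1],0],[[0,0,0.01],0],[[0,0,0],0],[[0,0,0],0]]'; python3 plan.py 481.3 -98.2 26 101.8; python3 -m handwheel '[[[0,0,0],0],[[0,0,0],0],[[0,0,0],0],[[0,0,0],0],[[0,0,0],0],[[0,0,0],0]]' -1; python3 -m handwheel '[[[0,0,-0.3],0],[[0,0,-0.6],0],[[0,0,-0.8],0],[[0,0,-0.8],0],[[0,0,-0.8],0],[[0,0,-0.5],0],[[0.6,0,-0.2],0],[[0.7,0.5,0],0],[[0.7,0.5,0],0],[[0.7,0.5,0],0],[[0,0.7,0],0],[[0,0.7,0],0],[[0,0.7,0],0],[[0,0.7,0],0],[[0,0.7,0],0],[[0,0.7,0],0],[[0,0,0],0],[[0,0,0],0]]'
```

```text
t: 35.35
eef_pos: [481.4, -98.3, 26.7]
orientation: [-0.323, 3.124, -0.001]
contact_force: [0.4, 0.5, -1.0]
width: 15.7
finger_force: 15.0
t35.4 tcp [481.4 -98.3  26.7] w15.7 F 14.999679923057556 tilt 0.06 psi101.8->101.8 q6 -1.98
units total [0.   0.   0.02] turn 0.0 | rows 1 each [0.003 0.004 0.019]
t: 35.85
eef_pos: [480.9, -98.2, 26.2]
orientation: [-0.323, 3.125, -0.0]
contact_force: [-0.4, 0.2, 0.4]
width: 53.9
finger_force: 0.0
t: 37.35
eef_pos: [328.2, 103.8, 186.2]
orientation: [-0.329, 3.124, -0.0]
contact_force: [-0.6, -1.2, -0.2]
width: 92.1
finger_force: 0.0
```

```bash
python3 - <<'E'
from h import *
ims={n:robot.camera(n) for n in P}
d={}
for k,(x,y,a) in dict(head=(395.7,288.3,19),torso=(482.3,103,8.2),leg=(396,-290.7,-1.2),control=(481.3,-98.2,11.8)).items():
    d[k]=[x,y,5,np.radians(a)];d["card_"+k]=[x,y,0,np.radians(a)]
overlay(ims,d,"pics/f1.png",[("top",(90,95,400,150,2)),("top",(130,150,160,70,5))][:1])
overlay(ims,d,"pics/f2.png",[("side",(180,110,250,240,2.4))])
print(robot.read_state()["t"],robot.read_state()["eef_pos"])
E
```

```text
37.45 [328.51705649 102.4702301  186.16292154]
```

View pics/f1.png

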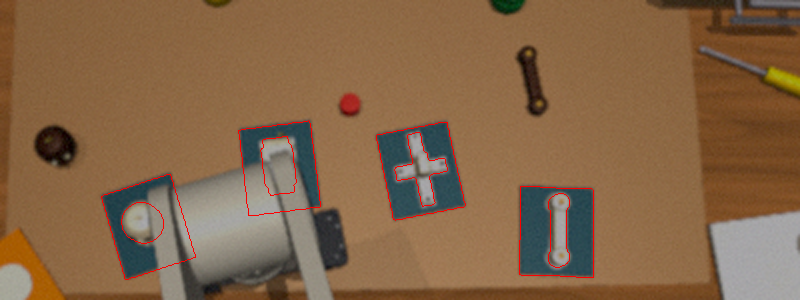

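View pics/f2.png

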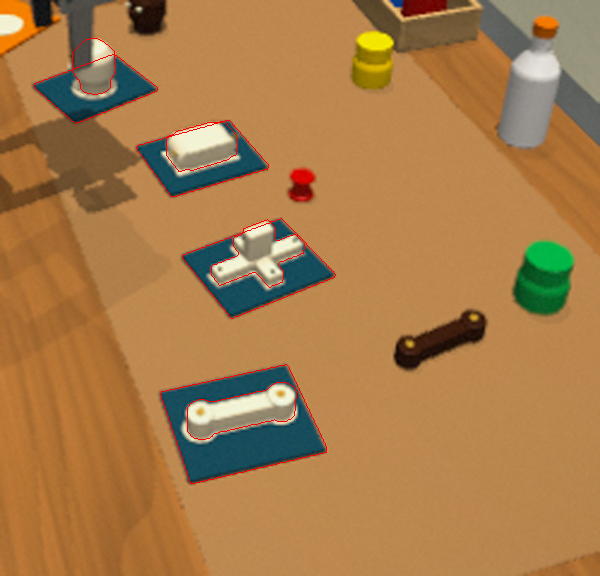

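All four cream parts match their cards' outlines, the walnut parts are where they were, and the arm is clear.

```bash
python3 -c "
from rig import robot
print(robot.hand_in())"
```

```text
the job is handed in; nothing more can be done
None
```

The job is handed in at about 37 s: the head (upright), torso, leg and control cross are each on their own card, centred and aligned to within about 2 mm by the camera images, and the walnut parts were not touched.

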